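# Hold open the gate of the spin-test guard

### The arm

A 6-joint arm with a two-finger parallel gripper is mounted at the origin on a cart in front of the work surface, level with it; the furniture and walls round the work are solid. World frame = base frame: x ahead of the robot, y to its left, z up, the work surface at z = 0. Lengths are in m, angles in rad, forces in N, time in s.
With the tool pointing down it reaches from about 0.3 to 0.95 m from the base axis. Payload 3.1 kg.
Tool frame: the origin (TCP) lies at the very end of the fingers, on their centre line; the grasp point (between the pads) lies 19 mm behind it (robot.grip_point_offset is the z of the grasp point in the tool frame, in m); z points along the fingers, y is the line along which they close (so a half turn about z gives the same grasp; the last joint's range is limited). The gripper opens to 85 mm and grips with 20 to 120 N. Pads are 22 mm wide; open, the fingers measure 114 mm over their backs; the gripper's body (76 mm by 85 mm) begins 54 mm behind the grasp point. The pads swing forward as they close: fully open they stand 13 mm farther back than shut.
Start: joints at [-1.24, 0.308, 1.634, -0, 1.2, -0.07], TCP at [0.244, -0.575, 0.198] pointing down, gripper open.
Joint ranges: [-3.06, 3.06], [-0.79, 1.96], [0.05, 2.63], [-1.19, 4.34], [0.05, 2.64], [-2.94, 2.94]. Speed limits (rad/s): [2.79, 2.79, 3.14, 3.14, 3.14, 3.14].

### API

Orientations are given as a unit quaternion [x, y, z, w].
In Python, from plant import robot gives the robot as it stands.
- The arm moves only by the tool move_arm, never from a script. Its argument "targets" is a list of rows, each a list of 2 entries, a list of its own where there are three numbers: the shift along the tool's x, y, z in cm, then the turn about the tool's z in degrees. A call has 1 to 10 rows; each row shifts and turns the commanded pose from where the row before left it, along the tool's axes as they then stand; what a row does not reach is not made up. A row lasts 1/12 s, in which the tool goes at most 41.7 mm and 7.16 degrees, less where a joint would pass 70% of its speed; a pose out of reach is approached as far as the arm can. A call is refused whole if a number of a shift passes 4.17 or a number of a turn 7.16, either way. A call with a gripper value outside its range is refused whole. "claw" is the opening, from 0 (shut) to 1 (fully open), set as the call begins (left out, the last holds). The fingers move at their own pace and stop on an object; the grip force is fixed at half the most. Time passes only in rows, so rows that do not move let the fingers close. It gives the time, the measured TCP pose, the force, the opening and the grip force at its end, in the units of the state.
- robot.observe(): the state, without advancing time (a new reading comes with each control period).
- robot.camera(name): name is "scene" or "top"; returns the picture (420x560x3 uint8, red, green, blue); there is no depth.
- robot.camera_model(name): a dict with "fx", "fy", "cx", "cy" (pixels), "world_from_camera" (4x4, takes a point from camera to world coordinates). Camera axes: x right, y down, z forward; pixel columns grow to the right and rows downward; lengths in m; the calibration is good to about 2 mm. A picture is of the moment at which its call begins. camera_model takes no time and is no camera call.
- robot.sign_off(): hands the job in; it is judged then, once.
Trained networks look in the newest picture that a camera, given by its name, has taken for a name from the list of things; names that differ only in an ending like _2 or _b are one class to them, and where a whole thing is asked for, a point or a joint stands for the part that bears it (a point fixed in the world has none). Each returns a list of dicts, best first, with "conf" (0 to 1); they miss things now and then, are a little off and sometimes report something else, mostly with a low value. They report only what shows in the picture. A call takes as long as a camera call.
- robot.find_in(name, camera): "bbox" ([left, top, right, bottom] in pixels, round what is visible of it).
- robot.silhouettes(name, camera): "region" (420x560 bool, what is visible of it) and "bbox" ([left, top, right, bottom] in pixels, round what is visible of it).
The state is a dict: "time": time; "qpos": joint angles; "qd": joint speeds; "effort": joint torques, N m; "tool_pos": TCP position; "tool_rot": TCP orientation; "wrist_force": force on the tool from outside, world axes, zero at the start; "wrist_torque": the same for the moment, N m; "grip_width": finger opening in m; "grip_force": force on a finger pad.
Only numpy, scipy, OpenCV 4.12 (cv2) and the standard library are available. Lean on these libraries where they do the work, as an engineer would, in place of code of your own. Each camera call takes 0.05 s, during which the arm holds its last target. There are 200 camera calls.

### The job

Open the small spin-test guard and keep it open for a colleague who will take out the rotor: first squeeze the catch with the two round buttons fully in, then squeeze the catch with the two rectangular paddles fully in, and only then swing the gate out by its upright post, past the ball detent, until it stands at least 75 degrees open. The gate pulls itself back, so finish while still holding it there, at rest, and leave the rotor, the weight, the ring and the tin where they are.

Things in the scene. Friction and masses are not known exactly. Their poses are not given: they have to be found in the camera images.
- guard: Fixed box-shaped guard: grey base plate 195 x 224 x 12 mm, clear walls and roof, 68 mm high. Origin on the bench under the middle of the closed gate; x points from the gate into the guard (away from the robot), y left along the gate, z up. The front beam (top at 68 mm, x = 5 to 39 mm) carries two catches at y = +55 and -40 mm; which is at which place changes
- round_catch_grip (a point): Catch with two round buttons (26 mm discs, 6 mm thick, facing guard +y and -y; outer faces 56 mm apart, 32 mm when squeezed fully in). Point half-way between them at their centre height, 92 mm above the bench, 24 mm above the beam, 20 mm behind the gate; buttons' top at 105 mm. Axes as the guard's: squeeze along y
- paddle_catch_grip (a point): Catch with two rectangular paddles (32 mm wide along guard x, 44 mm tall, 6 mm thick; outer faces 56 mm apart, 32 mm when squeezed fully in). Point half-way between them, 92 mm above the bench, 24 mm above the beam, 20 mm behind the gate; paddles' top at 115 mm. Axes as the guard's: squeeze along y
- round_catch_left (a joint): Travel of the round catch's +y button: 0 out (hooking the gate), 0.012 m fully in. Slides stiffly (2.5 N) and stays where it is pushed; its hook clears the gate from about 0.008
- round_catch_right (a joint): The same for the round catch's -y button
- paddle_catch_left (a joint): The same for the paddle catch's +y paddle (2.5 N, stays, 0 out, 0.012 fully in)
- paddle_catch_right (a joint): The same for the paddle catch's -y paddle
- gate_post (a point): Middle of the grip of the gate's upright round steel post, 16 mm in diameter, 94 mm above the bench; it rises from a bracket (top at 55 mm) to 118 mm. It stands 40 mm in front of the gate, 176 mm along the gate from the hinge (180 mm radius), and moves with the gate. Axes: the gate's, equal to the guard's when shut
- gate_hinge (a point): Point on the gate's vertical hinge axis at the post's height (94 mm above the bench), at the guard's x = 0, y = +95 mm
- gate (a joint): Gate angle about the upright hinge at its left end, rad: 0 shut, its free end swings toward the robot (clockwise from above), 1.57 square to the front, stop at 1.75. A spring pulls it shut (0.1 N m shut, 0.4 N m wide). At 0.4 to 0.6 it must be pulled over a sprung ball in the base plate (about 5 N more at the post). Let go when wide, it swings back and rests on the ball at 0.6
- rotor_in: Black fan rotor, 34 mm across, standing on a 44 mm boss inside the guard: leave alone. Origin at its underside
- weight: Small brass-coloured weight, 22 x 22 x 20 mm, on the bench to the right of the guard: leave alone. Origin at its underside
- ring: Steel ring gauge, 47 mm across, 14 mm high, on the bench right of the guard: leave alone. Origin at its underside
- tin: Round tin, 68 mm across, 28 mm high, on the bench right of the guard: leave alone. Origin at its underside

How it is judged:
On the way, in this order (a step that is already met when the one before it is completed fails the run):
1. both round buttons are squeezed in (value of joint each of round_catch_left, round_catch_right above 0.0075 m), for 0.1 s.
2. both paddles are squeezed in (value of joint each of paddle_catch_left, paddle_catch_right above 0.0075 m), for 0.1 s.
3. the gate is past its detent (value of joint gate above 0.7 rad), for 0.1 s.
At the end, for the whole second after the job is handed in: The gate stands at least 1.25 rad (72 degrees) open and at rest (under 0.15 rad/s), and the robot's fingers are holding it there (contact force over 0.5 N) (value of joint gate above 1.25 rad and velocity of joint gate between -0.15 and 0.15 rad/s and contact force between the fingers and gate above 0.5 N); the arm keeps its last pose, push and grip.
It fails at once if a paddle is pushed in (over 6 mm) before both round buttons are in (value of joint any of paddle_catch_left, paddle_catch_right above 0.006 m and value of joint any of round_catch_left, round_catch_right below 0.006 m).
It fails at once if the rotor, weight, ring or tin is moved by more than 20 mm (distance of any of rotor_in, weight, ring, tin from where it was at the start of the episode above 0.02 m).
It also fails if it takes over 51 s, if anything falls off the work surface, if the arm or the gripper's body presses on something with over 40 N, if the wrist force passes 120 N, or if a joint passes its speed limit or range.

## Working session

There is one attempt and no reset: what is moved stays moved. The work goes in short steps, Python scripts to look and compute and a tool call to move; the robot and the scene stay as the last step left them, time stands still between calls to the robot, and variables do not carry over. Pictures are saved under pics/ and viewed, at most 10 in all, crops included, and the job is handed in when it is done.

Besides the shell and the picture viewer there is one more tool, called after ">>>" as name([rows], argument=value, ...), one row to a line, values as JSON. move_arm: Moves the arm, as the interface text tells. Its arguments: {"type":"object","properties":{"targets":{"type":"array"},"claw":{"type":"number"}},"required":["targets"]}

```bash
mkdir -p pics; cat > h.py <<'E'
from plant import robot
import numpy as np, cv2
def save(cam,n):
    im=robot.camera(cam); cv2.imwrite(f'pics/{n}.png',im[:,:,::-1]); return im
def proj(p,cam):
    m=robot.camera_model(cam);T=np.linalg.inv(np.array(m['world_from_camera']))
    c=T[:3,:3]@p+T[:3,3]; return np.array([m['fx']*c[0]/c[2]+m['cx'],m['fy']*c[1]/c[2]+m['cy']])
def ray(u,v,cam):
    m=robot.camera_model(cam);T=np.array(m['world_from_camera'])
    return T[:3,3],T[:3,:3]@np.array([(u-m['cx'])/m['fx'],(v-m['cy'])/m['fy'],1])
def atz(u,v,cam,z):
    o,d=ray(u,v,cam); return o+d*(z-o[2])/d[2]
E
python3 - <<'E'
from h import *
print(robot.observe())
for c in('scene','top'):
    save(c,c+'1'); print(c,np.round(robot.camera_model(c)['world_from_camera'],3).tolist())
    for n in('guard','round_catch_grip','paddle_catch_grip','gate_post','gate','rotor_in'):
        print(n,[(np.round(d['bbox']).tolist(),round(d['conf'],2)) for d in robot.find_in(n,c)][:3])
E
```

```text
{'time': 0.0, 'qpos': array([-1.23971177e+00,  3.08985849e-01,  1.63522253e+00, -6.18009222e-06,
        1.19970999e+00, -6.97143525e-02]), 'qd': array([-0.00032019, -0.00090873, -0.00097168,  0.00042978,  0.00025085,
        0.00038396]), 'effort': array([-1.10430396e-03, -4.15253878e+01, -2.76662797e+01, -8.55187818e-05,
        1.03924231e-02,  6.15797717e-06]), 'tool_pos': array([ 0.24351142, -0.57461183,  0.19674197]), 'tool_rot': array([ 9.79986254e-01,  1.99061771e-01, -1.54390031e-04, -1.15256815e-03]), 'wrist_force': array([-0.35327766, -0.86417393,  0.33922769]), 'wrist_torque': array([ 0.00218112, -0.05395096,  0.02686892]), 'grip_force': 0.0, 'grip_width': 0.08518321008666348}
scene [[0.45, -0.387, 0.805, -0.114], [-0.893, -0.193, 0.407, -0.464], [-0.002, -0.902, -0.433, 0.489], [0.0, 0.0, 0.0, 1.0]]
guard [([167.0, 179.0, 313.0, 272.0], 0.89), ([198.0, 206.0, 271.0, 247.0], 0.68), ([258.0, 270.0, 286.0, 292.0], 0.62)]
round_catch_grip [([232.0, 192.0, 268.0, 218.0], 0.9), ([316.0, 233.0, 351.0, 261.0], 0.73)]
paddle_catch_grip [([316.0, 234.0, 352.0, 266.0], 0.7), ([199.0, 176.0, 233.0, 209.0], 0.62)]
gate_post [([200.0, 206.0, 269.0, 242.0], 0.82)]
gate [([198.0, 205.0, 269.0, 244.0], 0.78)]
rotor_in [([169.0, 178.0, 314.0, 272.0], 0.66)]
top [[-0.028, -0.996, 0.09, 0.534], [-0.999, 0.025, -0.025, -0.098], [0.023, -0.091, -0.996, 0.94], [0.0, 0.0, 0.0, 1.0]]
guard [([146.0, 127.0, 280.0, 251.0], 0.62), ([215.0, 183.0, 250.0, 212.0], 0.47)]
round_catch_grip [([215.0, 183.0, 249.0, 213.0], 0.98)]
paddle_catch_grip [([157.0, 173.0, 198.0, 203.0], 0.84)]
gate_post [([160.0, 191.0, 260.0, 234.0], 0.56), ([215.0, 183.0, 248.0, 215.0], 0.31)]
gate [([160.0, 188.0, 262.0, 234.0], 0.62)]
rotor_in []
```

View pics/scene1.png

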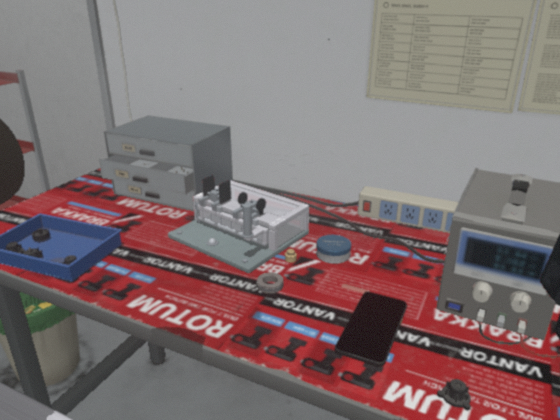

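View pics/top1.png

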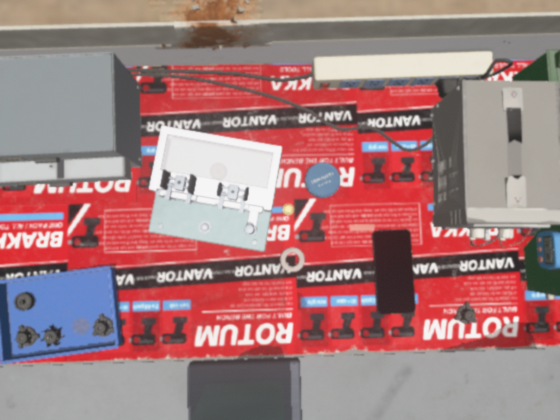

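The scene view shows the paddles (black, tall) at about (210,185) and (224,188), and the round buttons at about (242,200) and (260,206). In the top view the paddle catch is at (178,184), the round catch at (233,191) and the post at (250,229). The guard's yaw is about -9°. I'll zoom in on both.

```bash
python3 - <<'E'
from h import *
a=cv2.imread('pics/top1.png')[120:260,140:290]; b=cv2.imread('pics/scene1.png')[165:280,160:320]
a=cv2.resize(a,None,fx=5,fy=4.2857*5/4.2857*0.85,interpolation=3) if 0 else cv2.resize(a,None,fx=4,fy=4,interpolation=cv2.INTER_CUBIC)
b=cv2.resize(b,None,fx=5,fy=5,interpolation=cv2.INTER_CUBIC)
cv2.imwrite('pics/topz.png',a);cv2.imwrite('pics/scz.png',b)
E
```

```text
(no output)
```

View pics/topz.png

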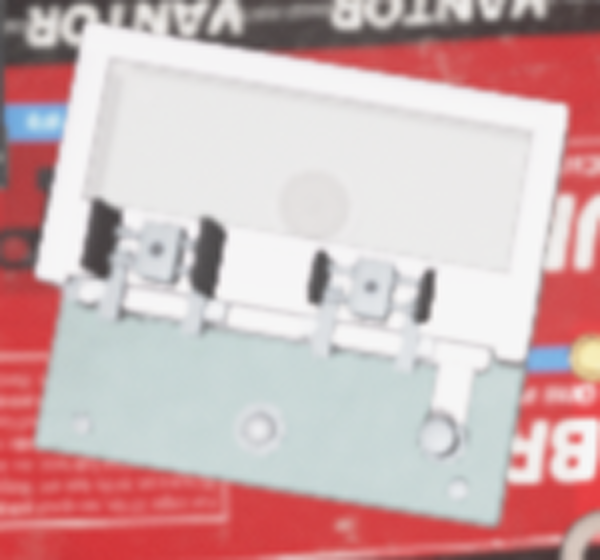

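View pics/scz.png

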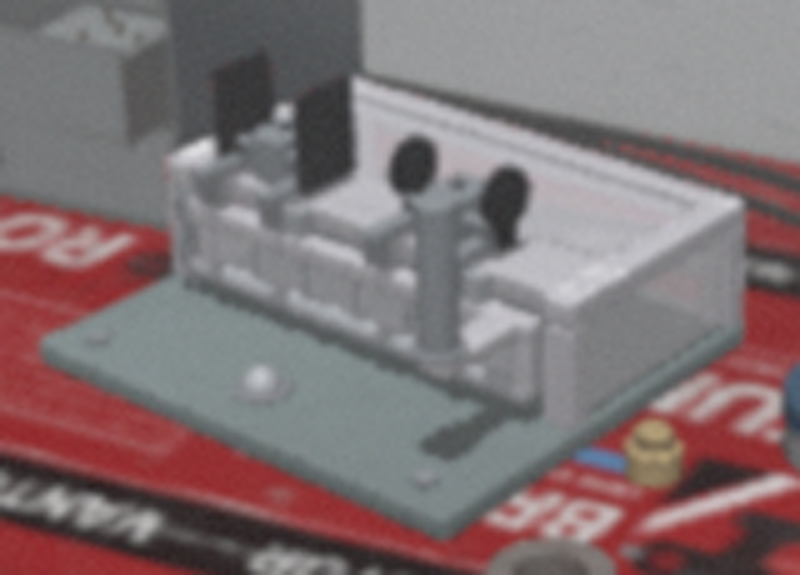

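```bash
cat >> h.py <<'E'
def tri(pt,ps):
    A=[];b=[]
    for c,p in(('top',pt),('scene',ps)):
        o,d=ray(*p,c);d/=np.linalg.norm(d);P=np.eye(3)-np.outer(d,d);A.append(P);b.append(P@o)
    return np.linalg.lstsq(np.vstack(A),np.hstack(b),rcond=None)[0]
E
python3 - <<'E'
from h import *
from scipy.optimize import least_squares
T=lambda x,y:(140+x/4,120+y/4)
S=lambda x,y:(160+x/5,165+y/5)
for n,a,b in(('round',T(372,286),S(460,183)),('paddle',T(154,248),S(285,118)),('post',T(441,432),S(436,195)),('cL',T(36,446),S(42,345)),('cR',T(498,524),S(445,535))):
    print(n,tri(a,b).round(4))
obs=[('top',T(319,277),(20,-15,100)),('top',T(425,295),(20,-65,100)),('top',T(102,238),(20,80,100)),('top',T(207,257),(20,30,100)),('top',T(441,432),(-40,-81,118)),
('scene',S(413,165),(20,-15,92)),('scene',S(507,200),(20,-65,92)),('scene',S(244,103),(20,80,93)),('scene',S(326,133),(20,30,93)),('scene',S(436,195),(-40,-81,118))]
def W(q,g):
    c,s=np.cos(q[2]),np.sin(q[2]);return np.array([q[0]+c*g[0]-s*g[1],q[1]+s*g[0]+c*g[1],g[2]])
f=lambda q:np.hstack([proj(W(q,np.array(g)/1000),c)-p for c,p,g in obs])
r=least_squares(f,[.5,.05,-.16]);print(r.x,r.fun.reshape(-1,2).round(1).tolist())
np.save('g.npy',r.x)
for g in((20,-40,92),(20,55,92),(-40,-81,94),(0,95,94)):print(W(r.x,np.array(g)/1000).round(4))
for c in('top','scene'):
  save(c,c+'x')
  for n in('weight','ring','tin'):
    for d in robot.find_in(n,c)[:1]:
        b=d['bbox'];print(c,n,np.round(b),d['conf'],atz((b[0]+b[2])/2,(b[1]+b[3])/2,c,.01).round(3))
E
```

```text
round [ 0.6312 -0.0338  0.0922]
paddle [0.6499 0.06   0.0948]
post [ 0.5652 -0.0628  0.1206]
cL [0.5685 0.1323 0.0097]
cR [ 0.5256 -0.0847  0.0048]
[ 0.61933412  0.00922874 -0.19308355] [[-1.2, -0.8], [0.8, -0.5], [-1.3, -0.2], [1.0, -0.1], [-0.4, 0.7], [-0.2, 0.5], [0.4, -0.0], [-0.3, 1.0], [0.7, 0.9], [0.1, 1.4]]
[ 0.6313 -0.0339  0.092 ]
[0.6495 0.0594 0.092 ]
[ 0.5645 -0.0626  0.094 ]
[0.6376 0.1025 0.094 ]
top weight [283. 204. 296. 214.] 0.45 [ 0.604 -0.134  0.01 ]
top ring [283. 250. 306. 273.] 0.65 [ 0.505 -0.141  0.01 ]
top tin [304. 160. 340. 198.] 0.68 [ 0.661 -0.199  0.01 ]
scene weight [288. 250. 293. 264.] 0.41 [ 0.599 -0.134  0.01 ]
scene ring [259. 272. 282. 295.] 0.68 [ 0.503 -0.14   0.01 ]
scene tin [315. 235. 353. 266.] 0.76 [ 0.66  -0.199  0.01 ]
```

Triangulation gives catch heights of 92 and 95 mm and a post top of 120 mm, which matches the text. The guard pose fit is good to about 1 mm. I'll go above the round catch, then turn the tool so x = guard -x and y = guard +y, which leaves the last joint room for the swing.

>>> move_arm([
  [[2.84,-1.735,0],0],
  [[2.84,-1.735,0],0],
  [[2.84,-1.735,0],0],
  [[2.84,-1.735,0],0],
  [[2.84,-1.735,0],0],
  [[2.84,-1.735,0],0],
  [[2.84,-1.735,0],0],
  [[2.84,-1.735,0],0],
  [[2.84,-1.735,0],0],
  [[2.84,-1.735,0],0],
], claw=1)

```text
time: 1.93
tool_pos: [0.4384, -0.3036, 0.1983]
tool_rot: [0.98, 0.199, 0.0, 0.0]
wrist_force: [1.1, -1.1, 0.2]
grip_width: 0.0855
grip_force: 0.0
```

>>> move_arm([
  [[2.84,-1.735,0],0],
  [[2.84,-1.735,0],0],
  [[2.84,-1.735,0],0],
  [[2.84,-1.735,0],0],
  [[2.84,-1.735,0],0],
  [[2.84,-1.735,0],0],
  [[2.84,-1.735,0],0],
  [[2.84,-1.735,0],0],
  [[2.84,-1.735,0],0],
  [[2.84,-1.735,0],0],
])

```text
time: 2.77
tool_pos: [0.6322, -0.0329, 0.1981]
tool_rot: [0.98, 0.199, 0.0, 0.0]
wrist_force: [0.3, -0.7, -0.2]
grip_width: 0.0854
grip_force: 0.0
```

>>> move_arm([
  [[0,0,0],-6.95],
  [[0,0,0],-6.95],
  [[0,0,0],-6.95],
  [[0,0,0],-6.95],
  [[0,0,0],-6.95],
  [[0,0,0],-6.95],
  [[0,0,0],-6.95],
  [[0,0,0],-6.95],
  [[0,0,0],-6.95],
  [[0,0,0],-6.95],
])

```text
time: 3.6
tool_pos: [0.6314, -0.0344, 0.198]
tool_rot: [0.69, 0.724, -0.0, -0.0]
wrist_force: [-0.2, -0.1, -0.5]
grip_width: 0.0854
grip_force: 0.0
```

>>> move_arm([
  [[0,0,0],-6.95],
  [[0,0,0],-6.95],
  [[0,0,0],-6.95],
  [[0,0,0],-6.95],
  [[0,0,0],-6.95],
  [[0,0,0],-6.95],
  [[0,0,0],-6.95],
  [[0,0,0],-6.95],
  [[0,0,0],-6.95],
  [[0,0,0],-6.95],
])

```text
time: 4.43
tool_pos: [0.6314, -0.0344, 0.198]
tool_rot: [0.154, 0.988, -0.0, -0.0]
wrist_force: [-0.0, 0.6, -0.1]
grip_width: 0.0855
grip_force: 0.0
```

>>> move_arm([
  [[0,0,0],-6.95],
  [[0,0,0],0],
  [[0,0,0],0],
])

```text
time: 4.68
tool_pos: [0.6314, -0.0344, 0.198]
tool_rot: [0.098, 0.995, 0.0, 0.0]
wrist_force: [-1.4, 0.8, -0.9]
grip_width: 0.0854
grip_force: 0.0
```

>>> move_arm([
  [[0,0.05,2.5],0],
  [[0,0,2.5],0],
  [[0,0,2.5],0],
  [[0,0,0],0],
  [[0,0,0],0],
])

```text
time: 5.1
tool_pos: [0.6299, -0.0337, 0.1213]
tool_rot: [0.097, 0.995, 0.0, -0.002]
wrist_force: [0.3, -0.5, -0.5]
grip_width: 0.0854
grip_force: 0.0
```

```bash
python3 - <<'E'
from h import *
print(robot.observe()['tool_pos'])
a=save('top','t2')[130:250,150:270];b=save('scene','s2')[130:250,180:300]
im=np.hstack([cv2.resize(x,(400,400),interpolation=2) for x in(a,b)]);cv2.imwrite('pics/c2.png',im[:,:,::-1])
E
```

```text
[ 0.62985566 -0.03368246  0.12130023]
```

View pics/c2.png

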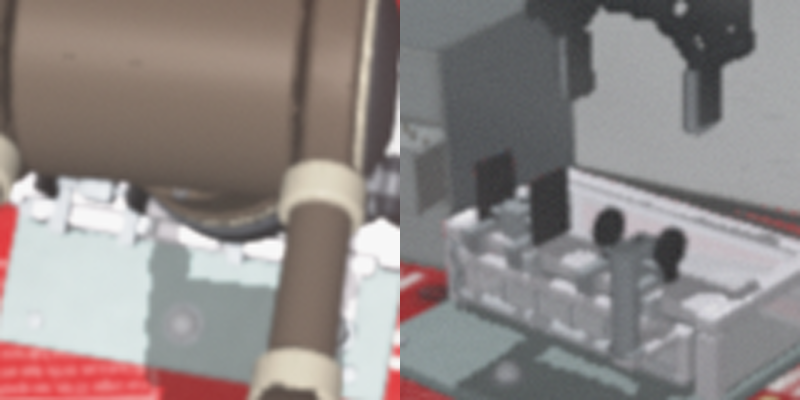

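The scene half of the view shows the fingertips at crop (580,97) and (703,130). They straddle the buttons at (610,226) and (670,250) and are centred. Next I descend and squeeze.

>>> move_arm([
  [[0,0,1.2],0],
  [[0,0,1.2],0],
  [[0,0,1.2],0],
  [[0,0,1.1],0],
  [[0,0,0],0],
  [[0,0,0],0],
  [[0,0,0],0],
])

```text
time: 5.78
tool_pos: [0.6316, -0.0339, 0.0758]
tool_rot: [0.097, 0.995, 0.0, -0.0]
wrist_force: [0.2, 0.3, -0.3]
grip_width: 0.0855
grip_force: 0.0
```

>>> move_arm([
  [[0,0,0],0],
  [[0,0,0],0],
  [[0,0,0],0],
  [[0,0,0],0],
  [[0,0,0],0],
  [[0,0,0],0],
  [[0,0,0],0],
  [[0,0,0],0],
  [[0,0,0],0],
  [[0,0,0],0],
], claw=0)

```text
time: 6.62
tool_pos: [0.6315, -0.0339, 0.076]
tool_rot: [0.097, 0.995, 0.0, -0.0]
wrist_force: [0.0, 0.4, -0.4]
grip_width: -0.0001
grip_force: 0.0
```

The fingers closed to zero with no contact, so I'll look.

```bash
python3 - <<'E'
from h import *
b=save('scene','s3')[130:250,180:300]
for n in('round_catch_grip','paddle_catch_grip','gate_post'):
  print(n,[(np.round(d['bbox']).tolist(),round(d['conf'],2)) for d in robot.find_in(n,'scene')][:3])
print(proj(robot.observe()['tool_pos'],'scene'))
a=save('top','t3')[130:250,150:270]
im=np.hstack([cv2.resize(x,(400,400),interpolation=2) for x in(a,b)]);cv2.imwrite('pics/c3.png',im[:,:,::-1])
E
```

```text
round_catch_grip [([232.0, 194.0, 267.0, 218.0], 0.64)]
paddle_catch_grip [([200.0, 174.0, 234.0, 214.0], 0.98)]
gate_post [([200.0, 207.0, 268.0, 244.0], 0.9), ([254.0, 198.0, 266.0, 218.0], 0.33)]
[252.21564308 208.97199027]
```

View pics/c3.png

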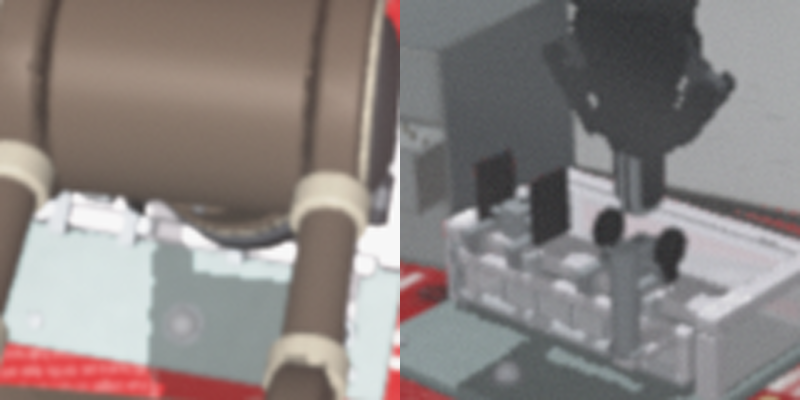

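```bash
python3 - <<'E'
from h import *
o=robot.observe();p=o['tool_pos'];print(o['qpos'],p,o['tool_rot'],robot.grip_point_offset)
for z in(.076,.09,.1,.11,.12,.134,.15,.16):print(z,proj(np.array([*p[:2],z]),'scene').round(1),proj(np.array([*p[:2],z]),'top').round(1))
for dx in(.02,.04,.06,.08):print(dx,proj(p+[dx,0,0],'scene').round(1))
E
```

```text
[-1.22450325e-01  4.55092573e-01  1.69941434e+00  1.85301816e-05
  9.87117837e-01 -1.49979539e+00] [ 0.63150441 -0.03388311  0.07595592] [ 9.65799563e-02  9.95325229e-01  8.14129861e-06 -1.58431153e-05] -0.0187
0.076 [252.2 209. ] [233.9 192.3]
0.09 [252.  202.5] [233.3 191.4]
0.1 [251.9 197.9] [232.8 190.7]
0.11 [251.8 193.2] [232.3 190.1]
0.12 [251.7 188.5] [231.9 189.4]
0.134 [251.5 181.8] [231.2 188.4]
0.15 [251.3 174.1] [230.4 187.2]
0.16 [251.2 169.2] [229.9 186.5]
0.02 [257.1 205.1]
0.04 [261.8 201.4]
0.06 [266.4 197.8]
0.08 [270.8 194.3]
```

The closed fingertips appear at pixel (252,193.6). The reported TCP should project to (252,209), so the real tips stand about 34 mm higher than the reading, while sideways they agree. The earlier open view shows the same offset. I'll open, go down in steps, and check each one.

>>> move_arm([
  [[0,0,0],0],
  [[0,0,0],0],
  [[0,0,0],0],
  [[0,0,0],0],
  [[0,0,0],0],
  [[0,0,0],0],
  [[0,0,0],0],
  [[0,0,0],0],
], claw=1)

```text
time: 7.53
tool_pos: [0.6316, -0.0339, 0.076]
tool_rot: [0.097, 0.995, 0.0, 0.0]
wrist_force: [-0.2, -0.7, -0.2]
grip_width: 0.0852
grip_force: 0.0
```

>>> move_arm([
  [[0,0,0.6],0],
  [[0,0,0.6],0],
  [[0,0,0.6],0],
  [[0,0,0],0],
  [[0,0,0],0],
])

```text
time: 7.95
tool_pos: [0.6305, -0.0338, 0.0568]
tool_rot: [0.097, 0.995, 0.0, -0.001]
wrist_force: [0.2, 0.9, -0.5]
grip_width: 0.0853
grip_force: 0.0
```

```bash
python3 - <<'E'
from h import *
o=robot.observe();p=o['tool_pos'];print(o['time'],p,o['wrist_force'])
im=save('scene','s4')[140:260,180:340];cv2.imwrite('pics/c4.png',cv2.resize(im,(800,600),interpolation=2)[:,:,::-1])
for z in(.07,.08,.09,.1,.11):
    for s in(-1,1):
        print(z,s,((proj(np.array([*p[:2],z])+s*.045*np.array([.192,.981,0]),'scene')-[180,140])*5).round())
E
```

```text
7.95 [ 0.63054673 -0.03377198  0.05675319] [ 0.1929706   0.8635972  -0.47326853]
0.07 -1 [449. 390.]
0.07 1 [276. 330.]
0.08 -1 [448. 367.]
0.08 1 [275. 307.]
0.09 -1 [448. 344.]
0.09 1 [274. 285.]
0.1 -1 [448. 320.]
0.1 1 [273. 262.]
0.11 -1 [448. 296.]
0.11 1 [272. 239.]
```

View pics/c4.png

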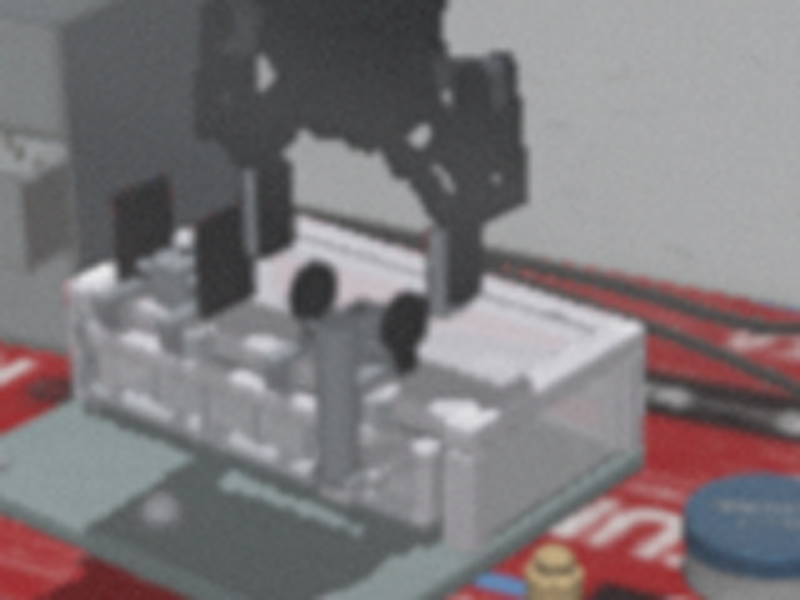

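The tips are at crop (268,253) and (455,310). They straddle the buttons and match a true height of about 104 mm open, so the 34 mm offset is confirmed. I'll go 14 mm lower and squeeze.

>>> move_arm([
  [[0,0,0.5],0],
  [[0,0,0.5],0],
  [[0,0,0.4],0],
  [[0,0,0],0],
  [[0,0,0],0],
  [[0,0,0],0],
])

```text
time: 8.5
tool_pos: [0.6315, -0.0339, 0.0439]
tool_rot: [0.097, 0.995, -0.0, -0.0]
wrist_force: [-0.5, -0.0, 0.2]
grip_width: 0.0855
grip_force: 0.0
```

>>> move_arm([
  [[0,0,0],0],
  [[0,0,0],0],
  [[0,0,0],0],
  [[0,0,0],0],
  [[0,0,0],0],
  [[0,0,0],0],
  [[0,0,0],0],
  [[0,0,0],0],
  [[0,0,0],0],
  [[0,0,0],0],
], claw=0)

```text
time: 9.33
tool_pos: [0.6333, -0.0328, 0.0463]
tool_rot: [0.097, 0.995, 0.001, 0.002]
wrist_force: [-1.1, 2.3, 6.9]
grip_width: 0.0282
grip_force: 63.1
```

```bash
python3 - <<'E'
from h import *
o=robot.observe();p=o['tool_pos'];print(o['time'],p,o['wrist_force'],o['wrist_torque'])
im=save('scene','s5')[140:260,180:340];cv2.imwrite('pics/c5.png',cv2.resize(im,(800,600),interpolation=2)[:,:,::-1])
E
```

```text
9.3333 [ 0.63328971 -0.03281252  0.04628875] [-1.13206555  2.32623697  6.85002772] [ 0.45553654  0.16783504 -0.02487782]
```

View pics/c5.png

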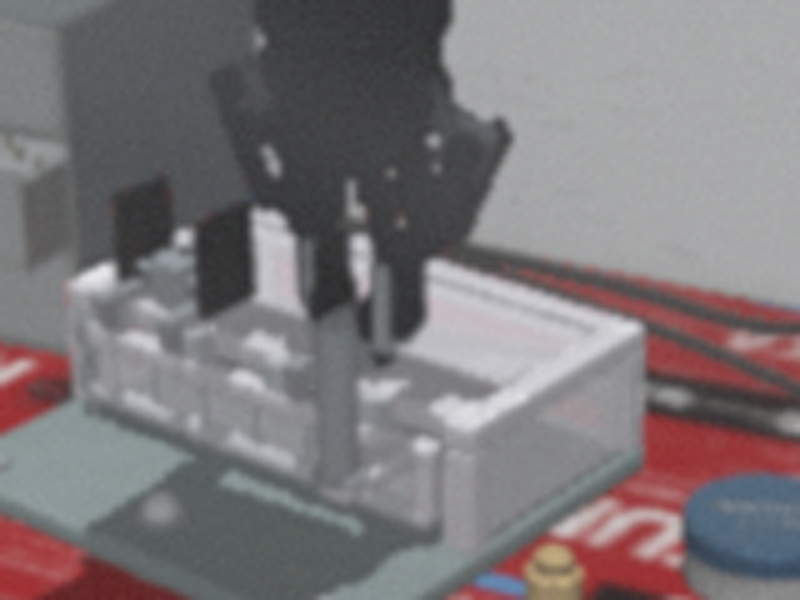

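The fingers hold the pair at about crop (330,280) and (385,320), a width of 28 mm. I'll open, rise and check the button travel with a picture.

>>> move_arm([
  [[0,0,0],0],
  [[0,0,0],0],
  [[0,0,0],0],
  [[0,0,0],0],
  [[0,0,0],0],
  [[0,0,0],0],
  [[0,0,0],0],
], claw=1)

```text
time: 9.97
tool_pos: [0.6315, -0.034, 0.0439]
tool_rot: [0.097, 0.995, -0.0, -0.0]
wrist_force: [-0.1, 0.6, -0.7]
grip_width: 0.0855
grip_force: 0.0
```

>>> move_arm([
  [[0,0,-1.5],0],
  [[0,0,-1.5],0],
  [[0,0,-1.5],0],
  [[0,0,-1.5],0],
  [[0,0,0],0],
])

```text
time: 10.38
tool_pos: [0.6345, -0.0343, 0.1076]
tool_rot: [0.097, 0.995, -0.0, 0.003]
wrist_force: [1.3, 0.1, 1.1]
grip_width: 0.0854
grip_force: 0.0
```

```bash
python3 - <<'E'
from h import *
o=robot.observe();p=o['tool_pos'];print(o['time'],p,o['wrist_force'])
im=save('scene','s6')[150:240,190:310];cv2.imwrite('pics/c6.png',cv2.resize(im,(800,600),interpolation=2)[:,:,::-1])
q=np.load('g.npy');c,s=np.cos(q[2]),np.sin(q[2])
for y in(-65,-53,-27,-15):
    g=(.02,y/1000);print(y,((proj(np.array([q[0]+c*g[0]-s*g[1],q[1]+s*g[0]+c*g[1],.092]),'scene')-[190,150])*6.667).round())
E
```

```text
10.3833 [ 0.63446228 -0.03430074  0.10764789] [1.34711138 0.11638607 1.05228788]
-65 [479. 366.]
-53 [447. 356.]
-27 [380. 333.]
-15 [349. 323.]
```

View pics/c6.png

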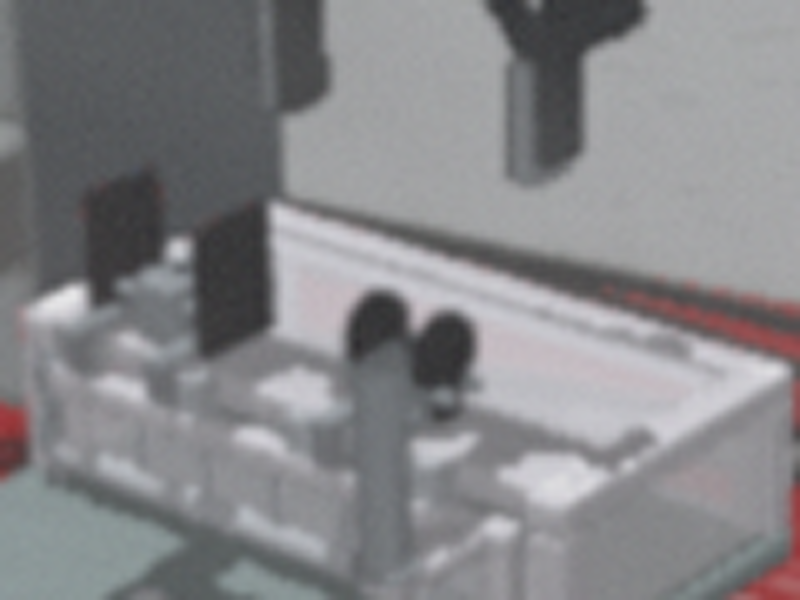

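The buttons now sit at crop (380,328) and (445,350), which are the fully-in positions. Next is the paddle catch, 95 mm along guard +y.

>>> move_arm([
  [[0,2.4,0],0],
  [[0,2.4,0],0],
  [[0,2.4,0],0],
  [[0,2.3,0],0],
  [[0,0,0],0],
  [[0,0,0],0],
  [[0,0,0],0],
])

```text
time: 11.02
tool_pos: [0.6488, 0.059, 0.1027]
tool_rot: [0.096, 0.995, -0.0, -0.001]
wrist_force: [0.3, 1.2, 0.1]
grip_width: 0.0852
grip_force: 0.0
```

>>> move_arm([
  [[0,0,1.2],0],
  [[0,0,1.2],0],
  [[0,0,1.2],0],
  [[0,0,1.1],0],
  [[0,0,0.9],0],
  [[0,0,0],0],
  [[0,0,0],0],
  [[0,0,0],0],
])

```text
time: 11.68
tool_pos: [0.6502, 0.0593, 0.0481]
tool_rot: [0.097, 0.995, 0.0, 0.0]
wrist_force: [-0.3, -0.3, 0.0]
grip_width: 0.0854
grip_force: 0.0
```

>>> move_arm([
  [[0,0,0],0],
  [[0,0,0],0],
  [[0,0,0],0],
  [[0,0,0],0],
  [[0,0,0],0],
  [[0,0,0],0],
  [[0,0,0],0],
  [[0,0,0],0],
  [[0,0,0],0],
  [[0,0,0],0],
], claw=0)

```text
time: 12.52
tool_pos: [0.6518, 0.0603, 0.0508]
tool_rot: [0.097, 0.995, 0.001, 0.002]
wrist_force: [-0.8, 3.5, 8.5]
grip_width: 0.0279
grip_force: 63.1
```

>>> move_arm([
  [[0,0,0],0],
  [[0,0,0],0],
  [[0,0,0],0],
  [[0,0,0],0],
  [[0,0,0],0],
  [[0,0,0],0],
  [[0,0,0],0],
], claw=1)

```text
time: 13.1
tool_pos: [0.6497, 0.0592, 0.0478]
tool_rot: [0.097, 0.995, -0.0, -0.0]
wrist_force: [0.5, 0.1, 0.4]
grip_width: 0.0855
grip_force: 0.0
```

>>> move_arm([
  [[0,0,-1.5],0],
  [[0,0,-1.5],0],
  [[0,0,-1.5],0],
  [[0,0,-1.5],0],
  [[0,0,0],0],
  [[0,0,0],0],
])

```text
time: 13.6
tool_pos: [0.6508, 0.0593, 0.109]
tool_rot: [0.097, 0.995, 0.0, 0.001]
wrist_force: [-0.5, -0.3, 0.3]
grip_width: 0.0853
grip_force: 0.0
```

```bash
python3 - <<'E'
from h import *
o=robot.observe();p=o['tool_pos'];print(o['time'],p,o['wrist_force'],o['qpos'])
im=save('scene','s7')[150:240,190:310];cv2.imwrite('pics/c7.png',cv2.resize(im,(800,600),interpolation=2)[:,:,::-1])
q=np.load('g.npy');c,s=np.cos(q[2]),np.sin(q[2])
for y in(30,42,68,80):
    g=(.02,y/1000);print(y,((proj(np.array([q[0]+c*g[0]-s*g[1],q[1]+s*g[0]+c*g[1],.093]),'scene')-[190,150])*6.667).round())
E
```

```text
13.6 [0.65079476 0.05932388 0.10901883] [-0.54616555 -0.26486733  0.2598719 ] [ 2.43179082e-02  4.49598702e-01  1.63082193e+00 -5.91109216e-05
  1.05857269e+00 -1.35299195e+00]
30 [239. 283.]
42 [211. 274.]
68 [150. 253.]
80 [123. 244.]
```

View pics/c7.png

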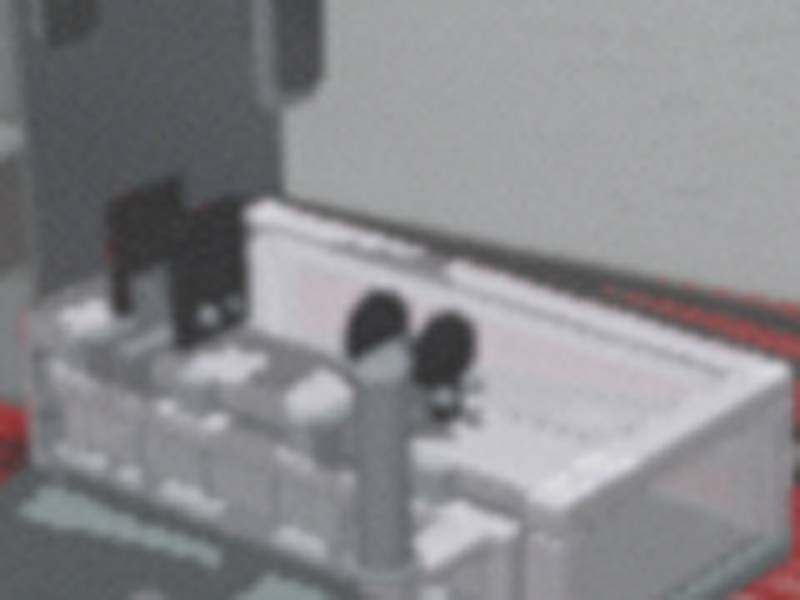

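The paddles are at crop (145,248) and (212,272), fully in, and the round buttons are still in. Now to the post, 60 mm along tool x and -136 mm along tool y.

>>> move_arm([
  [[1.0,-2.3,0],0],
  [[1.0,-2.3,0],0],
  [[1.0,-2.3,0],0],
  [[1.0,-2.3,0],0],
  [[1.0,-2.2,0],0],
  [[1.0,-2.2,0],0],
  [[0,0,0],0],
  [[0,0,0],0],
  [[0,0,0],0],
])

```text
time: 14.4
tool_pos: [0.5644, -0.0623, 0.1071]
tool_rot: [0.097, 0.995, 0.0, -0.001]
wrist_force: [0.4, 0.1, -0.6]
grip_width: 0.0854
grip_force: 0.0
```

>>> move_arm([
  [[0,0,1.2],0],
  [[0,0,1.2],0],
  [[0,0,1.2],0],
  [[0,0,1.2],0],
  [[0,0,1.3],0],
  [[0,0,0],0],
  [[0,0,0],0],
  [[0,0,0],0],
])

```text
time: 15.07
tool_pos: [0.565, -0.0626, 0.0468]
tool_rot: [0.097, 0.995, 0.0, -0.0]
wrist_force: [-0.1, -0.7, 0.7]
grip_width: 0.0855
grip_force: 0.0
```

>>> move_arm([
  [[0,0,0],0],
  [[0,0,0],0],
  [[0,0,0],0],
  [[0,0,0],0],
  [[0,0,0],0],
  [[0,0,0],0],
  [[0,0,0],0],
  [[0,0,0],0],
  [[0,0,0],0],
  [[0,0,0],0],
], claw=0)

```text
time: 15.9
tool_pos: [0.5656, -0.0612, 0.0475]
tool_rot: [0.097, 0.995, 0.001, 0.001]
wrist_force: [0.5, 5.7, 2.8]
grip_width: 0.0143
grip_force: 58.5
```

Post gripped. I swing in 3° rows about the hinge.

>>> move_arm([
  [[0.916,0.233,0],3],
  [[0.916,0.233,0],3],
  [[0.916,0.233,0],3],
  [[0.916,0.233,0],3],
  [[0.916,0.233,0],3],
  [[0,0,0],0],
  [[0,0,0],0],
])

```text
time: 16.48
tool_pos: [0.526, -0.0374, 0.0476]
tool_rot: [0.225, 0.974, 0.001, 0.002]
wrist_force: [3.7, 4.3, -1.4]
grip_width: 0.0145
grip_force: 60.0
```

>>> move_arm([
  [[0.916,0.233,0],3],
  [[0.916,0.233,0],3],
  [[0.916,0.233,0],3],
  [[0.916,0.233,0],3],
  [[0.916,0.233,0],3],
  [[0.916,0.233,0],3],
  [[0.916,0.233,0],3],
  [[0.916,0.233,0],3],
  [[0.916,0.233,0],3],
  [[0.916,0.233,0],3],
])

```text
time: 17.32
tool_pos: [0.4706, 0.0367, 0.0475]
tool_rot: [0.471, 0.882, -0.0, 0.001]
wrist_force: [2.0, -0.2, 0.6]
grip_width: 0.0146
grip_force: 60.4
```

>>> move_arm([
  [[0.916,0.233,0],3],
  [[0.916,0.233,0],3],
  [[0.916,0.233,0],3],
  [[0.916,0.233,0],3],
  [[0.916,0.233,0],3],
  [[0.916,0.233,0],3],
  [[0.916,0.233,0],3],
  [[0.916,0.233,0],3],
  [[0.916,0.233,0],3],
  [[0.916,0.233,0],3],
])

```text
time: 18.15
tool_pos: [0.4594, 0.1295, 0.0475]
tool_rot: [0.683, 0.731, -0.001, 0.0]
wrist_force: [-1.1, -1.1, 4.2]
grip_width: 0.0144
grip_force: 60.9
```

>>> move_arm([
  [[0.916,0.233,0],3],
  [[0.916,0.233,0],3],
  [[0.916,0.233,0],3],
  [[0.6,0.15,0],2],
  [[0,0,0],0],
  [[0,0,0],0],
  [[0,0,0],0],
  [[0,0,0],0],
  [[0,0,0],0],
  [[0,0,0],0],
])

```text
time: 18.98
tool_pos: [0.4675, 0.1628, 0.0475]
tool_rot: [0.749, 0.663, -0.001, -0.0]
wrist_force: [-4.2, -0.8, 7.0]
grip_width: 0.0145
grip_force: 61.1
```

```bash
python3 - <<'E'
from h import *
o=robot.observe();p=o['tool_pos'];print(o['time'],p,o['wrist_force'],o['grip_width'],o['grip_force'],np.abs(o['qd']).max())
h=np.array([.6376,.1025]);d=p[:2]-h;print(np.linalg.norm(d))
print('angle',np.degrees(np.arctan2(-.1651,-.0731)-np.arctan2(d[1],d[0]))%360)
for c in('scene','top'):
  save(c,c+'f')
  for n in('gate','weight','ring','tin'):print(c,n,[(np.round(d['bbox']).tolist(),round(d['conf'],2)) for d in robot.find_in(n,c)][:2])
E
```

```text
18.9833 [0.4674541  0.16277242 0.04752339] [-4.22332018 -0.81720606  6.98234227] 0.014500961437724466 61.14404720021412 0.001347628261305907
0.18050593880164179
angle 85.62422304422438
scene gate [([114.0, 201.0, 202.0, 258.0], 0.95)]
scene weight [([288.0, 248.0, 298.0, 261.0], 0.47)]
scene ring [([257.0, 271.0, 283.0, 296.0], 0.64), ([239.0, 197.0, 262.0, 222.0], 0.21)]
scene tin [([317.0, 234.0, 353.0, 264.0], 0.93)]
top gate []
top weight [([282.0, 205.0, 293.0, 215.0], 0.59)]
top ring []
top tin [([303.0, 163.0, 342.0, 196.0], 0.77)]
```

The gate is 85.6° open, still gripped and at rest. In the scene view the network now finds it swung out to (114–202, 201–258), and the loose items haven't moved. Handing in.

```bash
python3 -c "
from plant import robot
print(robot.sign_off())"
```

```text
the job is handed in; nothing more can be done
None
```

I squeezed the round buttons fully in, then the paddles, swung the gate to about 86° open, and handed the job in with the gripper still holding the post at rest; the sign-off gave no verdict, and I did not check the rotor itself after the moves.

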